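# Set up receiving tubes in front of their samples

## Robot

A 6-joint arm with a two-finger parallel gripper is mounted at the origin on the work surface. World frame = base frame: x ahead of the robot, y to its left, z up, the work surface at z = 0. Lengths are in m, angles in rad, forces in N, time in s.
With the tool pointing down it reaches from about 0.35 to 0.775 m from the base axis. Payload 5.5 kg.
Tool frame: the origin (TCP) lies between the finger pads; the fingertips stand 11 mm ahead of it and the grasp point (between the pads) lies 8 mm behind it (tips_ahead is the distance from the TCP to the fingertips, in m); z points along the fingers, y is the line along which they close (so a half turn about z gives the same grasp; the last joint's range is limited). The gripper opens to 85 mm and grips with 20 to 120 N. Pads are 22 mm wide; open, the fingers measure 114 mm over their backs; the gripper's body (76 mm by 85 mm) begins 54 mm behind the grasp point. The pads swing forward as they close: fully open they stand 13 mm farther back than shut.
Start: joints at [1.049, 0.313, 0.046, 1.304, 0, 1.431], TCP at [0.214, 0.534, 0.242] pointing down, gripper open.
Joint ranges: [-2.76, 2.76], [-0.86, 1.69], [-1.03, 1.26], [-2.2, 2.34], [-1.47, 1.5], [-3.14, 3.14]. Speed limits (rad/s): [2.57, 2.57, 3.14, 3.14, 3.14, 3.14].

## Interface

Orientations are given as a unit quaternion [w, x, y, z].
In Python, from workcell import * gives the robot as it stands. The module is installed in compiled form; this text tells all that it offers.
- The arm moves only by the tool jog_arm, never from a script. Its argument "moves" is a list of rows, each an object with "fingers": the closure, from 0 (fully open) to 1 (shut); "slide": the shift along the tool's x, y, z in mm, a list of three; "angular": the turn, a rotation vector about the tool's x, y, z in degrees, a list of three. A call has 1 to 10 rows; each row is the pose to reach, as a shift and turn from the pose commanded when the call began, along the tool's axes at that moment; what a row does not reach only later rows make up. A row lasts 1/12 s, in which the tool goes at most 41.7 mm and 7.16 degrees, less where a joint would pass 70% of its speed; a pose out of reach is approached as far as the arm can. A call with a gripper value outside its range is refused whole. The fingers move at their own pace and stop on an object; "squeeze" is the grip in N (left out, the last holds). Time passes only in rows, so rows that repeat a pose let the fingers close. It gives the time, the measured TCP pose, the force, the opening and the grip force at its end, in the units of the state.
- get_state(): the state, without advancing time (a new reading comes with each control period).
- read_camera(name): name is "scene" or "top" or "wrist"; returns a dict with "color" (480x640x3 uint8, red, green, blue), "fovy" (degrees; the focal length in pixels is half the picture's height over the tangent of half this angle, whatever the lens; pixels are square), "cx", "cy" (the principal point, pixels), "world_from_camera" (4x4, takes a point from camera to world coordinates); the wrist camera has in their place "tool_from_camera" (4x4, takes a point from camera to tool coordinates, whose origin is the TCP and whose axes are the flange's). Camera axes: x right, y down, z forward; pixel columns grow to the right and rows downward; lengths in m; the calibration is good to about 2 mm. A picture is of the moment at which its call begins: read the wrist's pose just before it. There is no depth.
- hand_in(): hands the job in; it is judged then, once.
Trained networks look in a picture, given as the dict that the camera call returned (one of the last four; its "shot" number tells which), for a name from the list of things; names that differ only in an ending like _2 or _b are one class to them, and where a whole thing is asked for, a point or a joint stands for the part that bears it (a point fixed in the world has none). Each returns a list of dicts, best first, with "p" (0 to 1); they miss things now and then, are a little off and sometimes report something else, mostly with a low value. They report only what shows in the picture. A call takes as long as a camera call.
- look_for(target, picture): "point" ([column, row] in pixels, amid what is visible of it).
- tip_of(target, picture): "point" ([column, row] in pixels: a listed point, or the origin of a listed thing).
The state is a dict: "clock": time; "joint_pos": joint angles; "qvel": joint speeds; "tau": joint torques, N m; "tcp_pos": TCP position; "orientation": TCP orientation; "wrist_force": force on the tool from outside, world axes, zero at the start; "ft_torque": the same for the moment, N m; "finger_gap": finger opening in m; "grip_force": force on a finger pad.
Only numpy, scipy, OpenCV 4.12 (cv2) and the standard library are available. Lean on these libraries where they do the work, as an engineer would, in place of code of your own. Each camera call takes 0.05 s, during which the arm holds its last target. There are 200 camera calls.

## Task

Get the blue rack ready for pipetting: move the four small tubes from the grey rack over to the empty front row of the blue rack, so that their row runs in the same order as the big sample tubes behind, each small tube standing fully down in the well directly in front of the sample with the same cap colour. Keep all tubes upright, and leave the samples in their wells.

Things in the scene. Friction and masses are not known exactly. Their poses are not given: they have to be found in the camera images.
- work_rack: Fixed blue rack, 112 (x) x 226 (y) plus 22 mm end flanges, 50 high. Origin: centre of underside, on the bench; x to its back (away from robot, yaw within 0.3 rad), y along rows, z up. Round wells at y = -78, -26, 26, 78 mm: back row x = 27 (29 mm wide, holds the samples), front row x = -27 (25 mm wide, bevelled, empty). Mouths 50 mm, flat floors 8 mm above the bench.
- store_rack: Fixed grey rack, 94 (x) x 226 (y) plus 22 mm end flanges, 50 high, left or right of the blue one. Origin: centre of underside, on the bench; x to its back (away from robot, yaw within 0.3 rad), y along rows. 25 mm wells at x = -22 and 22, y = -78, -26, 26, 78 mm, floors at 8 mm. The small tubes start in its front row (x = -22) in any order; back row empty.
- small_red: Small loose screw-cap tube with red cap, about 20 g, starting in the grey rack. 92 mm high; frosted body 16 mm in diameter, flat foot; cap 20 mm in diameter over the top 18 mm. Origin: centre of its foot; z up its axis. It stands loosely in its well: a few mm off centre or slightly leaning; its top is then 100 mm above the bench. Let go, it may rock for a second.
- small_yellow: Small loose screw-cap tube with yellow cap, about 20 g, starting in the grey rack. 92 mm high; frosted body 16 mm in diameter, flat foot; cap 20 mm in diameter over the top 18 mm. Origin: centre of its foot; z up its axis. It stands loosely in its well: a few mm off centre or slightly leaning; its top is then 100 mm above the bench. Let go, it may rock for a second.
- small_green: Small loose screw-cap tube with green cap, about 20 g, starting in the grey rack. 92 mm high; frosted body 16 mm in diameter, flat foot; cap 20 mm in diameter over the top 18 mm. Origin: centre of its foot; z up its axis. It stands loosely in its well: a few mm off centre or slightly leaning; its top is then 100 mm above the bench. Let go, it may rock for a second.
- small_white: Small loose screw-cap tube with white cap, about 20 g, starting in the grey rack. 92 mm high; frosted body 16 mm in diameter, flat foot; cap 20 mm in diameter over the top 18 mm. Origin: centre of its foot; z up its axis. It stands loosely in its well: a few mm off centre or slightly leaning; its top is then 100 mm above the bench. Let go, it may rock for a second.
- sample_red: Big loose sample tube with red cap, about 45 g, standing in a back well of the blue rack, in any order. 107 mm high, body 25 mm in diameter, cap 31 mm in diameter over the top 18 mm, top 115 mm above the bench. Origin: centre of its foot; z up its axis. The well in front of it is centred 54 mm from it along the rack's -x.
- sample_yellow: Big loose sample tube with yellow cap, about 45 g, standing in a back well of the blue rack, in any order. 107 mm high, body 25 mm in diameter, cap 31 mm in diameter over the top 18 mm, top 115 mm above the bench. Origin: centre of its foot; z up its axis. The well in front of it is centred 54 mm from it along the rack's -x.
- sample_green: Big loose sample tube with green cap, about 45 g, standing in a back well of the blue rack, in any order. 107 mm high, body 25 mm in diameter, cap 31 mm in diameter over the top 18 mm, top 115 mm above the bench. Origin: centre of its foot; z up its axis. The well in front of it is centred 54 mm from it along the rack's -x.
- sample_white: Big loose sample tube with white cap, about 45 g, standing in a back well of the blue rack, in any order. 107 mm high, body 25 mm in diameter, cap 31 mm in diameter over the top 18 mm, top 115 mm above the bench. Origin: centre of its foot; z up its axis. The well in front of it is centred 54 mm from it along the rack's -x.

How it is judged:
By the outcome, as a careful person would: the job done as asked, in the order asked, and still so for the second after the job is handed in, with the robot touching nothing.
It also fails if it takes over 122 s, if anything falls off the work surface, if the arm or the gripper's body presses on something with over 40 N, if the wrist force passes 120 N, or if a joint passes its speed limit or range.

## Working session

There is one attempt and no reset: what is moved stays moved. The work goes in short steps, Python scripts to look and compute and a tool call to move; the robot and the scene stay as the last step left them, time stands still between calls to the robot, and variables do not carry over. Pictures are saved under pics/ and viewed, at most 14 in all, crops included, and the job is handed in when it is done.

Besides the shell and the picture viewer there is one more tool, called after "Request:" as name(argument=value, ...) on one line, values as JSON. jog_arm: Moves the arm, as the interface text tells. Its arguments: {"type":"object","properties":{"moves":{"type":"array","items":{"type":"object","properties":{"fingers":{"type":"number"},"slide":{"type":"array","items":{"type":"number"}},"angular":{"type":"array","items":{"type":"number"}}}}},"squeeze":{"type":"number"}},"required":["moves"]}

```bash
mkdir -p pics; cat > h.py <<'E'
from workcell import *
import numpy as np, cv2
from scipy.spatial.transform import Rotation as R
C=['red','yellow','green','white']
def save(p,n): cv2.imwrite('pics/'+n+'.png',p['color'][:,:,::-1])
def T(p,s=None):
    if 'world_from_camera' in p: return np.array(p['world_from_camera'])
    M=np.eye(4);q=s['orientation'];M[:3,:3]=R.from_quat([q[1],q[2],q[3],q[0]]).as_matrix();M[:3,3]=s['tcp_pos']
    return M@np.array(p['tool_from_camera'])
def ray(p,px,z,s=None):
    M=T(p,s);f=240/np.tan(np.radians(p['fovy'])/2)
    d=M[:3,:3]@np.array([(px[0]-p['cx'])/f,(px[1]-p['cy'])/f,1]);o=M[:3,3]
    return o+d*(z-o[2])/d[2]
def proj(p,w,s=None):
    M=np.linalg.inv(T(p,s));f=240/np.tan(np.radians(p['fovy'])/2)
    c=M[:3,:3]@np.array(w)+M[:3,3];return np.array([p['cx']+f*c[0]/c[2],p['cy']+f*c[1]/c[2]])
E
python3 - <<'E'
from h import *
np.set_printoptions(precision=4,suppress=True)
s=get_state();print(s['tcp_pos'],s['orientation'],s['finger_gap'])
for n in ['top','scene','wrist']:
    p=read_camera(n);save(p,n+'0');print(n,p['fovy'],p['cx'],p['cy'],T(p,s)[:3,3])
    if n=='wrist':print(np.array(p['tool_from_camera']))
    for t in ['work_rack','store_rack']+['small_'+c for c in C]+['sample_'+c for c in C]:
        a=look_for(t,p)[:2];b=tip_of(t,p)[:1]
        z=.05 if 'rack' in t else (.09 if 'small' in t else .105)
        print(t,[(np.round(i['point']),round(i['p'],2),ray(p,i['point'],z,s)[:2]) for i in a],[(np.round(i['point']),round(i['p'],2),ray(p,i['point'],0 if 'rack' in t else .008,s)[:2]) for i in b])
E
```

```text
[0.214  0.5332 0.2414] [-0.0003  0.1897  0.9818 -0.0009] 0.08541395345533474
top 51.611660747557714 314.19739749233685 232.21732395556012 [0.4439 0.0081 0.9313]
work_rack [] [(array([223., 214.]), 0.77, array([0.5675, 0.1899]))]
store_rack [(array([372., 211.]), 0.58, array([ 0.5706, -0.0857]))] [(array([413., 214.]), 0.66, array([ 0.5731, -0.1694]))]
small_red [(array([372., 209.]), 0.51, array([ 0.5678, -0.0814]))] [(array([366., 214.]), 0.71, array([ 0.5715, -0.0803]))]
small_yellow [(array([403., 217.]), 0.74, array([ 0.5555, -0.1348])), (array([458., 236.]), 0.51, array([ 0.5244, -0.2283]))] [(array([396., 223.]), 0.45, array([ 0.5545, -0.1359]))]
small_green [(array([458., 234.]), 0.72, array([ 0.5276, -0.2275]))] [(array([446., 237.]), 0.79, array([ 0.5307, -0.2292]))]
small_white [(array([432., 225.]), 0.53, array([ 0.5421, -0.1847]))] [(array([423., 229.]), 0.72, array([ 0.5448, -0.1868]))]
sample_red [(array([263., 204.]), 0.77, array([0.5723, 0.1033]))] [(array([266., 212.]), 0.81, array([0.5717, 0.1078]))]
sample_yellow [(array([177., 178.]), 0.73, array([0.6145, 0.2495])
[... 1239 characters left out ...]
([ 0.6158, -0.0888]))] []
sample_yellow [(array([223., 253.]), 0.61, array([ 0.604 , -0.1366])), (array([496., 227.]), 0.58, array([0.6399, 0.237 ]))] []
sample_green [(array([426., 228.]), 0.97, array([0.6187, 0.1416]))] []
sample_white [(array([462., 227.]), 0.75, array([0.6275, 0.192 ]))] []
wrist 66.03093873998723 325.08336579512996 233.89569408933582 [0.1473 0.5603 0.3734]
[[-0.0003 -0.9591 -0.283   0.072 ]
 [ 1.      0.0002 -0.0016  0.0001]
 [ 0.0015 -0.283   0.9591 -0.132 ]
 [ 0.      0.      0.      1.    ]]
work_rack [] []
store_rack [] []
small_red [] []
small_yellow [] []
small_green [] []
small_white [] []
sample_red [] []
sample_yellow [] []
sample_green [] []
sample_white [] []
```

View pics/top0.png

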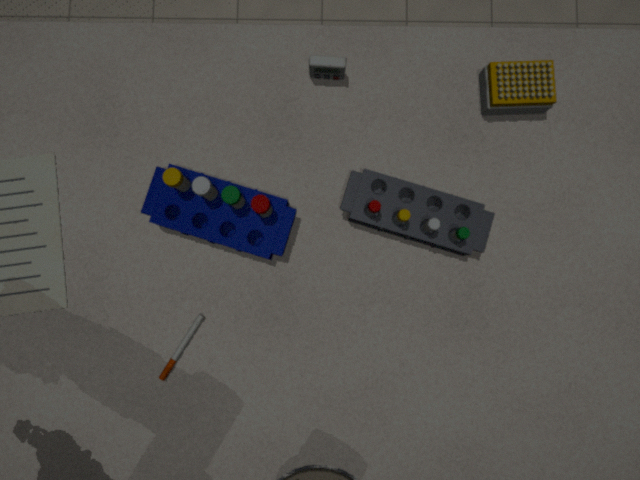

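View pics/scene0.png

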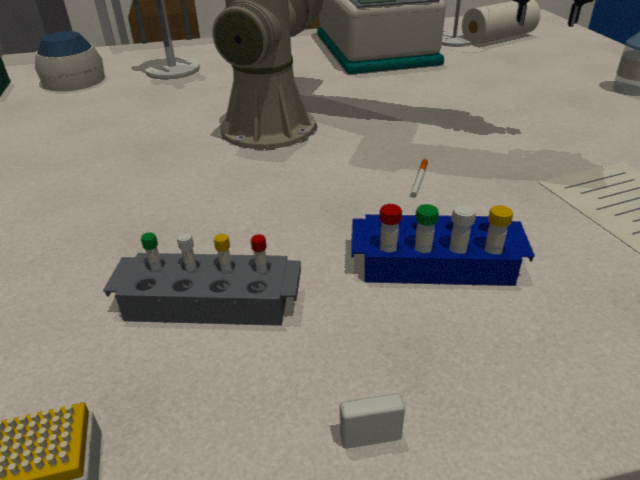

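Top view: blue rack on the left (caps left to right: yellow 173,177; white 202,187; green 232,195; red 261,204). Grey rack on the right (red 374,207; yellow 404,215; white 433,224; green 463,233). The networks agree, so I'll plan the first move.

```bash
cat >> h.py <<'E'
def shift(w,s=None,yaw=None):
    """tool-axis mm shift from the present pose to world TCP w; deg turn about tool z to bring tool y to world angle yaw"""
    s=s or get_state();q=s['orientation'];M=R.from_quat([q[1],q[2],q[3],q[0]]).as_matrix()
    t=M.T@(np.array(w)-s['tcp_pos'])*1000
    d=None
    # rotation vector making tool z down and tool y along yaw
    if yaw is not None:
        y=np.array([np.cos(yaw),np.sin(yaw),0]);z=np.array([0,0,-1.]);G=np.c_[np.cross(y,z),y,z]
        d=np.round(np.degrees(R.from_matrix(M.T@G).as_rotvec()),2)
    return np.round(t,1),d
E
python3 - <<'E'
from h import *
print(shift([.5,.2,.26],yaw=np.pi/2-.275))
E
```

```text
(array([-389.5, -203.1,  -17.7]), array([ 0.  ,  0.  , -6.12]))
```

Request:
jog_arm(moves=[{"slide": [-390, -203, -18], "angular": [0, 0, -6]}, {"slide": [-390, -203, -18], "angular": [0, 0, -6]}, {"slide": [-390, -203, -18], "angular": [0, 0, -6]}, {"slide": [-390, -203, -18], "angular": [0, 0, -6]}, {"slide": [-390, -203, -18], "angular": [0, 0, -6]}, {"slide": [-390, -203, -18], "angular": [0, 0, -6]}, {"slide": [-390, -203, -18], "angular": [0, 0, -6]}, {"slide": [-390, -203, -18], "angular": [0, 0, -6]}, {"slide": [-390, -203, -18], "angular": [0, 0, -6]}, {"slide": [-390, -203, -18], "angular": [0, 0, -6]}])

```text
schema error: expected keys fingers, slide, angular
```

Request:
jog_arm(moves=[{"slide": [0, 0, 0]}, {"slide": [0, 0, 0]}, {"slide": [0, 0, 0]}])

```text
schema error: expected keys fingers, slide, angular
```

```bash
python3 - <<'E'
from h import *
np.set_printoptions(precision=4,suppress=True)
s=get_state();print(s['clock'],s['tcp_pos'],s['orientation'],shift([.5,-.16,.26],s,np.pi/2-.27))
p=read_camera('wrist');save(p,'w1')
for t in ['work_rack']+['sample_'+c for c in C]:
    a=look_for(t,p)[:2];b=tip_of(t,p)[:1]
    print(t,[(np.round(i['point']),round(i['p'],2),ray(p,i['point'],.105,s)[:2]) for i in a],[(np.round(i['point']),round(i['p'],2),ray(p,i['point'],0 if 'rack' in t else .008,s)[:2]) for i in b])
E
```

```text
3.15 [0.2143 0.5336 0.2423] [0.     0.1897 0.9818 0.    ] (array([-523.6, -537.2,  -17.7]), array([ 0.  ,  0.  , -6.41]))
work_rack [] []
sample_red [] []
sample_yellow [] []
sample_green [] []
sample_white [] []
```

View pics/w1.png

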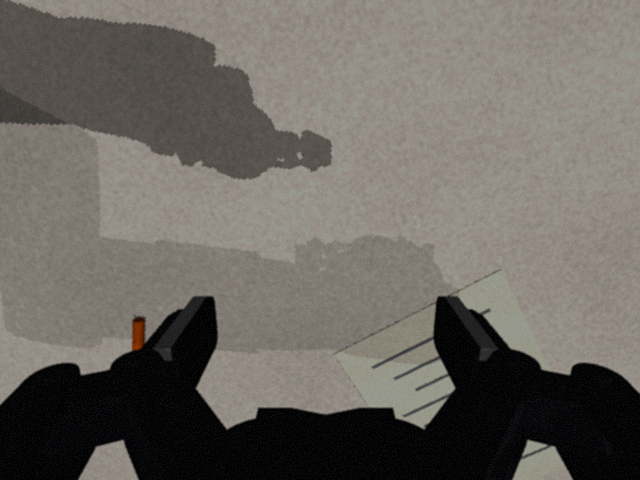

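The move rows need all three keys. The picture only shows the bench, with the fingers at the bottom and image-down pointing away from the robot. I'll put the TCP a bit farther out.

```bash
python3 - <<'E'
from h import *
print(shift([.56,.2,.26],yaw=np.pi/2-.275))
E
```

```text
(array([-445.1, -180.8,  -17.7]), array([ 0.  ,  0.  , -6.12]))
```

Request:
jog_arm(moves=[{"fingers": 0, "slide": [-390, -203, -18], "angular": [0, 0, -6]}, {"fingers": 0, "slide": [-390, -203, -18], "angular": [0, 0, -6]}, {"fingers": 0, "slide": [-390, -203, -18], "angular": [0, 0, -6]}, {"fingers": 0, "slide": [-390, -203, -18], "angular": [0, 0, -6]}, {"fingers": 0, "slide": [-390, -203, -18], "angular": [0, 0, -6]}, {"fingers": 0, "slide": [-390, -203, -18], "angular": [0, 0, -6]}, {"fingers": 0, "slide": [-390, -203, -18], "angular": [0, 0, -6]}, {"fingers": 0, "slide": [-445, -180, -18], "angular": [0, 0, -6]}, {"fingers": 0, "slide": [-445, -180, -18], "angular": [0, 0, -6]}, {"fingers": 0, "slide": [-445, -180, -18], "angular": [0, 0, -6]}])

```text
clock: 4.53
tcp_pos: [0.507, 0.2381, 0.2587]
orientation: [0.0, 0.138, 0.99, 0.0]
wrist_force: [0.0, 1.7, 0.4]
finger_gap: 0.0854
grip_force: 0.0
```

Request:
jog_arm(moves=[{"fingers": 0.4, "slide": [0, 0, 0], "angular": [0, 0, 0]}, {"fingers": 0.4, "slide": [0, 0, 0], "angular": [0, 0, 0]}, {"fingers": 0.4, "slide": [0, 0, 0], "angular": [0, 0, 0]}, {"fingers": 0.4, "slide": [0, 0, 0], "angular": [0, 0, 0]}])

```text
clock: 4.87
tcp_pos: [0.5047, 0.2404, 0.2582]
orientation: [-0.0, 0.138, 0.99, 0.0]
wrist_force: [-0.4, -0.3, -0.0]
finger_gap: 0.0509
grip_force: 0.0
```

```bash
python3 - <<'E'
from h import *
np.set_printoptions(precision=4,suppress=True)
s=get_state();print(s['clock'],s['tcp_pos'],s['orientation'],s['finger_gap'],shift([.56,-.16,.26],s,np.pi/2-.27))
p=read_camera('wrist');save(p,'w2')
for t in ['work_rack']+['sample_'+c for c in C]:
    a=look_for(t,p)[:1];b=tip_of(t,p)[:1]
    print(t,[(np.round(i['point']),round(i['p'],2),ray(p,i['point'],.105,s)[:2]) for i in a],[(np.round(i['point']),round(i['p'],2),ray(p,i['point'],0 if 'rack' in t else .008,s)[:2]) for i in b])
E
```

```text
4.8667 [0.5047 0.2404 0.2582] [-0.0003  0.1376  0.9905  0.    ] 0.05090025989619634 (array([-162.4, -370.2,   -1.9]), array([-0.  , -0.04, -0.34]))
work_rack [(array([297., 261.]), 0.61, array([0.5323, 0.2079]))] [(array([301., 261.]), 0.56, array([0.5691, 0.193 ]))]
sample_red [(array([203., 313.]), 0.89, array([0.556 , 0.1166]))] [(array([228., 282.]), 0.8, array([0.5675, 0.1084]))]
sample_yellow [(array([374., 326.]), 0.61, array([0.608 , 0.2552]))] []
sample_green [(array([272., 320.]), 0.95, array([0.5782, 0.1714]))] [(array([274., 285.]), 0.85, array([0.5856, 0.1573]))]
sample_white [(array([320., 326.]), 0.78, array([0.595 , 0.2096]))] [(array([318., 286.]), 0.73, array([0.5996, 0.2051]))]
```

View pics/w2.png

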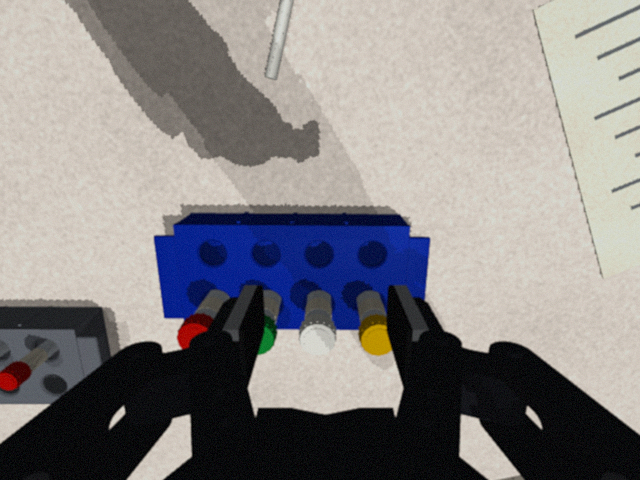

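The wrist view shows the empty front wells in a level row at (213,254), (266,254), (319,254) and (372,254). Behind them the samples run red, green, white, yellow, mirrored as expected. So the tool's y axis is already parallel to the rows.

Request:
jog_arm(moves=[{"fingers": 0.4, "slide": [-162, -370, 0], "angular": [0, 0, 0]}, {"fingers": 0.4, "slide": [-162, -370, 0], "angular": [0, 0, 0]}, {"fingers": 0.4, "slide": [-162, -370, 0], "angular": [0, 0, 0]}, {"fingers": 0.4, "slide": [-162, -370, 0], "angular": [0, 0, 0]}, {"fingers": 0.4, "slide": [-162, -370, 0], "angular": [0, 0, 0]}, {"fingers": 0.4, "slide": [-162, -370, 0], "angular": [0, 0, 0]}, {"fingers": 0.4, "slide": [-162, -370, 0], "angular": [0, 0, 0]}, {"fingers": 0.4, "slide": [-162, -370, 0], "angular": [0, 0, 0]}, {"fingers": 0.4, "slide": [-162, -370, 0], "angular": [0, 0, 0]}, {"fingers": 0.4, "slide": [-162, -370, 0], "angular": [0, 0, 0]}])

```text
clock: 6.25
tcp_pos: [0.5604, -0.1642, 0.258]
orientation: [0.0, 0.139, 0.99, -0.0]
wrist_force: [1.3, -0.1, 0.7]
finger_gap: 0.0517
grip_force: 0.0
```

Request:
jog_arm(moves=[{"fingers": 0.4, "slide": [0, 0, 0], "angular": [0, 0, 0]}, {"fingers": 0.4, "slide": [0, 0, 0], "angular": [0, 0, 0]}, {"fingers": 0.4, "slide": [0, 0, 0], "angular": [0, 0, 0]}])

```text
clock: 6.5
tcp_pos: [0.5599, -0.1601, 0.2579]
orientation: [-0.0, 0.138, 0.99, 0.0]
wrist_force: [-0.3, -0.5, 0.1]
finger_gap: 0.0514
grip_force: 0.0
```

```bash
python3 - <<'E'
from h import *
np.set_printoptions(precision=4,suppress=True)
s=get_state();print(s['clock'],s['tcp_pos'],s['orientation'],s['finger_gap'])
p=read_camera('wrist');save(p,'w3')
for t in ['store_rack']+['small_'+c for c in C]:
    a=look_for(t,p)[:1];b=tip_of(t,p)[:1]
    print(t,[(np.round(i['point']),round(i['p'],2),ray(p,i['point'],.09,s)[:2]) for i in a],[(np.round(i['point']),round(i['p'],2),ray(p,i['point'],0 if 'rack' in t else .008,s)[:2]) for i in b])
s0=dict(tcp_pos=[.5047,.2404,.2582],orientation=[-.0003,.1376,.9905,0])
for c in (213,266,319,372): print(ray(p,(c,254),.05,s0))
p=read_camera('top')
for w in [(173,211),(200,220),(228,229),(256,237)]: print('top',ray(p,w,.05))
E
```

```text
6.5 [ 0.5599 -0.1601  0.2579] [-0.0004  0.1383  0.9904  0.0004] 0.05142895883864296
store_rack [(array([320., 222.]), 0.98, array([ 0.5644, -0.1663]))] [(array([319., 209.]), 0.59, array([ 0.5724, -0.1709]))]
small_red [(array([410., 204.]), 0.81, array([ 0.5699, -0.0899]))] [(array([398., 191.]), 0.92, array([ 0.5746, -0.0857]))]
small_yellow [(array([352., 205.]), 0.65, array([ 0.5573, -0.1367]))] [(array([347., 193.]), 0.86, array([ 0.5625, -0.1372]))]
small_green [(array([624., 137.]), 0.75, array([0.5635, 0.0824]))] [(array([244., 190.]), 0.96, array([ 0.5299, -0.2397]))]
small_white [(array([292., 205.]), 0.82, array([ 0.5441, -0.1842]))] [(array([296., 190.]), 0.97, array([ 0.5443, -0.1877]))]
[0.5216 0.1214 0.05  ]
[0.5356 0.1712 0.05  ]
[0.5497 0.221  0.05  ]
[0.5638 0.2708 0.05  ]
top [0.5648 0.2706 0.05  ]
top [0.5493 0.2214 0.05  ]
top [0.534  0.1706 0.05  ]
top [0.5204 0.1201 0.05  ]
```

View pics/w3.png

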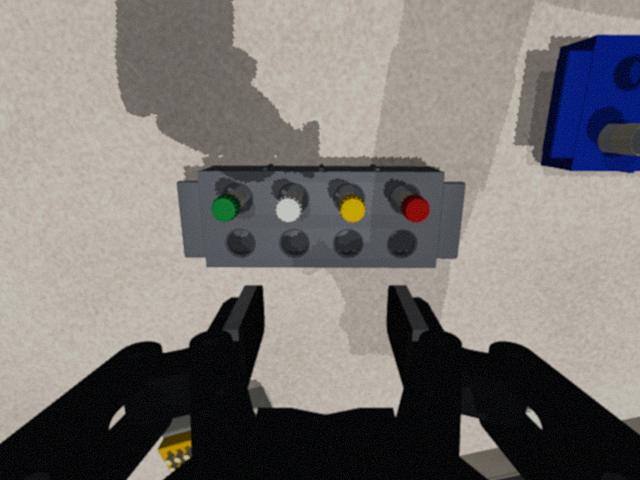

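Grey rack cap tops: green (225,209), white (288,208), yellow (353,208), red (416,208). The rack is parallel to the image rows. Yellow goes first.

```bash
python3 - <<'E'
from h import *
s=get_state();p=read_camera('wrist');im=cv2.cvtColor(p['color'],cv2.COLOR_RGB2HSV).astype(int)
for n,(u,v) in dict(green=(225,209),white=(288,208),yellow=(353,208),red=(416,208)).items():
    w=ray(p,(u,v),.099,s);print(n,w.round(4),shift([w[0],w[1],.135],s),shift([w[0],w[1],.084],s))
p=read_camera('top')
for n,(u,v) in dict(green=(463,233),white=(433,224),yellow=(404,215),red=(374,207)).items(): print(n,ray(p,(u,v),.1).round(4))
E
```

```text
green [ 0.5314 -0.2363  0.099 ] (array([  7.1, -81. , 123.2]), None) (array([  7.1, -81. , 174.2]), None)
white [ 0.5445 -0.1872  0.099 ] (array([  7.9, -30.2, 123.2]), None) (array([  7.9, -30.2, 174.2]), None)
yellow [ 0.5588 -0.1368  0.099 ] (array([  7.9,  22.2, 123.3]), None) (array([  7.9,  22.1, 174.3]), None)
red [ 0.5726 -0.088   0.099 ] (array([  7.9,  72.9, 123.3]), None) (array([  7.9,  72.9, 174.3]), None)
green [ 0.5286 -0.2339  0.1   ]
white [ 0.543  -0.1837  0.1   ]
yellow [ 0.5575 -0.135   0.1   ]
red [ 0.5703 -0.0844  0.1   ]
```

Request:
jog_arm(moves=[{"fingers": 0.55, "slide": [9, 23, 30], "angular": [0, 0, 0]}, {"fingers": 0.55, "slide": [9, 23, 60], "angular": [0, 0, 0]}, {"fingers": 0.55, "slide": [9, 23, 90], "angular": [0, 0, 0]}, {"fingers": 0.55, "slide": [9, 23, 115], "angular": [0, 0, 0]}, {"fingers": 0.55, "slide": [9, 23, 125], "angular": [0, 0, 0]}, {"fingers": 0.55, "slide": [9, 23, 125], "angular": [0, 0, 0]}, {"fingers": 0.55, "slide": [9, 23, 125], "angular": [0, 0, 0]}])

```text
clock: 7.78
tcp_pos: [0.558, -0.136, 0.1335]
orientation: [-0.0, 0.138, 0.99, 0.0]
wrist_force: [0.6, -0.5, 0.2]
finger_gap: 0.0385
grip_force: 0.0
```

```bash
python3 - <<'E'
from h import *
s=get_state();print(s['clock'],s['tcp_pos'],s['finger_gap'])
p=read_camera('wrist');save(p,'w4')
t=look_for('small_yellow',p);print(t[:2])
E
```

```text
7.7833 [ 0.55800095 -0.13597421  0.13353569] 0.038510429570642074
[{'point': [419.6, 271.7], 'p': 0.61}]
```

View pics/w4.png

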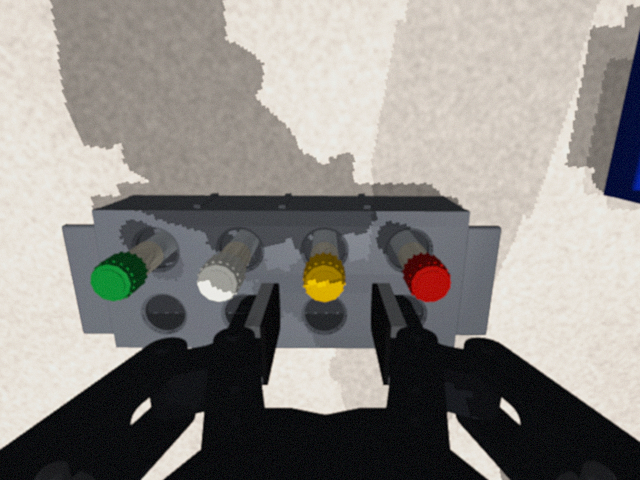

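The yellow cap (324,280) sits midway between the pads (about 275 and 375). Descend and grip.

Request:
jog_arm(moves=[{"fingers": 0.55, "slide": [0, 0, 25], "angular": [0, 0, 0]}, {"fingers": 0.55, "slide": [0, 0, 49], "angular": [0, 0, 0]}, {"fingers": 0.55, "slide": [0, 0, 49], "angular": [0, 0, 0]}, {"fingers": 0.9, "slide": [0, 0, 49], "angular": [0, 0, 0]}, {"fingers": 0.9, "slide": [0, 0, 49], "angular": [0, 0, 0]}, {"fingers": 0.9, "slide": [0, 0, 49], "angular": [0, 0, 0]}, {"fingers": 0.9, "slide": [0, 0, 49], "angular": [0, 0, 0]}, {"fingers": 0.9, "slide": [0, 0, 49], "angular": [0, 0, 0]}], squeeze=30)

```text
clock: 8.55
tcp_pos: [0.559, -0.1363, 0.0858]
orientation: [0.001, 0.138, 0.99, -0.0]
wrist_force: [0.3, -0.1, 4.0]
finger_gap: 0.0187
grip_force: 29.6
```

Request:
jog_arm(moves=[{"fingers": 0.9, "slide": [0, 0, -30], "angular": [0, 0, 0]}, {"fingers": 0.9, "slide": [0, 0, -60], "angular": [0, 0, 0]}, {"fingers": 0.9, "slide": [0, 0, -100], "angular": [0, 0, 0]}, {"fingers": 0.9, "slide": [0, 0, -130], "angular": [0, 0, 0]}, {"fingers": 0.9, "slide": [0, 0, -130], "angular": [0, 0, 0]}, {"fingers": 0.9, "slide": [0, 0, -130], "angular": [0, 0, 0]}])

```text
clock: 9.05
tcp_pos: [0.5594, -0.1364, 0.2171]
orientation: [0.003, 0.138, 0.99, -0.001]
wrist_force: [0.3, 0.1, -1.6]
finger_gap: 0.0189
grip_force: 29.4
```

```bash
python3 - <<'E'
from h import *
s=get_state();print(s['clock'],s['tcp_pos'],s['orientation'],s['finger_gap'],s['grip_force'])
p=read_camera('wrist');save(p,'w5')
for n,w in dict(Y=(.5643,.2707),W=(.5495,.2212),G=(.5350,.1709),R=(.5210,.1208)).items(): print(n,shift([*w,.21],s))
E
```

```text
9.05 [ 0.55941554 -0.13640706  0.21705655] [ 2.84618019e-03  1.38036967e-01  9.90422764e-01 -6.66402463e-04] 0.01893006852682118 29.393467605113983
Y (array([106.7, 392.9,   6.2]), None)
W (array([107.4, 341.3,   6.2]), None)
G (array([107.6, 288.9,   6.3]), None)
R (array([107.3, 236.9,   6.3]), None)
```

View pics/w5.png

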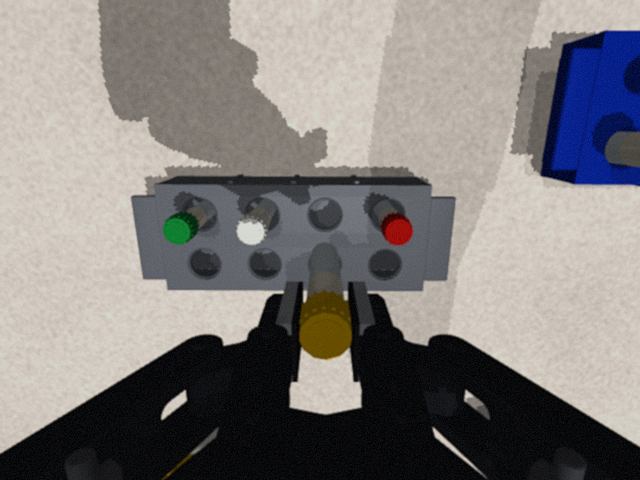

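Yellow is held upright between the pads (cap 325,330, foot about 325,260). Carry it over the yellow well.

Request:
jog_arm(moves=[{"fingers": 0.9, "slide": [11, 40, 0], "angular": [0, 0, 0]}, {"fingers": 0.9, "slide": [22, 80, 0], "angular": [0, 0, 0]}, {"fingers": 0.9, "slide": [33, 120, 0], "angular": [0, 0, 0]}, {"fingers": 0.9, "slide": [44, 160, 0], "angular": [0, 0, 0]}, {"fingers": 0.9, "slide": [55, 200, 0], "angular": [0, 0, 0]}, {"fingers": 0.9, "slide": [66, 240, 0], "angular": [0, 0, 0]}, {"fingers": 0.9, "slide": [77, 280, 0], "angular": [0, 0, 0]}, {"fingers": 0.9, "slide": [88, 320, 0], "angular": [0, 0, 0]}, {"fingers": 0.9, "slide": [98, 355, 0], "angular": [0, 0, 0]}, {"fingers": 0.9, "slide": [105, 380, 0], "angular": [0, 0, 0]}])

```text
clock: 9.93
tcp_pos: [0.5591, 0.2614, 0.2118]
orientation: [-0.002, 0.137, 0.991, -0.0]
wrist_force: [0.5, -0.1, -0.4]
finger_gap: 0.0189
grip_force: 29.4
```

Request:
jog_arm(moves=[{"fingers": 0.9, "slide": [2, 13, 0], "angular": [0, 0, 0]}, {"fingers": 0.9, "slide": [2, 13, 0], "angular": [0, 0, 0]}, {"fingers": 0.9, "slide": [2, 13, 0], "angular": [0, 0, 0]}, {"fingers": 0.9, "slide": [2, 13, 0], "angular": [0, 0, 0]}, {"fingers": 0.9, "slide": [2, 13, 0], "angular": [0, 0, 0]}])

```text
clock: 10.35
tcp_pos: [0.5625, 0.2698, 0.2138]
orientation: [-0.0, 0.139, 0.99, -0.0]
wrist_force: [0.2, -1.1, -0.4]
finger_gap: 0.0185
grip_force: 29.4
```

```bash
python3 - <<'E'
from h import *
np.set_printoptions(precision=4,suppress=True)
s=get_state();print(s['clock'],s['tcp_pos'],s['orientation'],s['finger_gap'],s['grip_force'])
print(shift([.5643,.2707,.21],s,np.pi/2-.276))
p=read_camera('wrist');save(p,'w6')
M=T(p,s);I={'tcp_pos':[0,0,0],'orientation':[1,0,0,0]}
print('cap,foot px',proj(p,[0,0,-.0145],I),proj(p,[0,0,.0777],I))
t=tip_of('small_yellow',p)[:1];print(t)
E
```

```text
10.35 [0.5625 0.2698 0.2138] [-0.0004  0.1391  0.9903 -0.0003] 0.01846660408091037 29.426279067993164
(array([-1.5,  1.4,  3.8]), array([-0.04, -0.04, -0.18]))
cap,foot px [325.3156 333.4002] [325.446  250.1885]
[{'point': [323.7, 252.6], 'p': 0.97}]
```

View pics/w6.png

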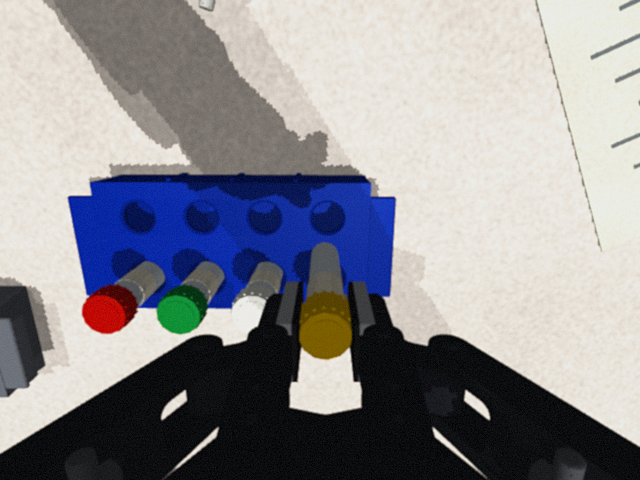

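The held tube's foot lands at (324,252) against a predicted (325,250), so it's straight. The target well is at (327,217). Lower it.

Request:
jog_arm(moves=[{"fingers": 0.9, "slide": [-1.5, 1.5, 35], "angular": [0, 0, 0]}, {"fingers": 0.9, "slide": [-1.5, 1.5, 60], "angular": [0, 0, 0]}, {"fingers": 0.9, "slide": [-1.5, 1.5, 75], "angular": [0, 0, 0]}, {"fingers": 0.9, "slide": [-1.5, 1.5, 85], "angular": [0, 0, 0]}, {"fingers": 0.9, "slide": [-1.5, 1.5, 95], "angular": [0, 0, 0]}, {"fingers": 0.9, "slide": [-1.5, 1.5, 105], "angular": [0, 0, 0]}])

```text
clock: 10.95
tcp_pos: [0.5651, 0.2721, 0.1093]
orientation: [0.001, 0.139, 0.99, 0.0]
wrist_force: [0.3, 0.1, -0.7]
finger_gap: 0.0184
grip_force: 29.4
```

Request:
jog_arm(moves=[{"fingers": 0.9, "slide": [0, 0, 10], "angular": [0, 0, 0]}, {"fingers": 0.9, "slide": [0, 0, 20], "angular": [0, 0, 0]}, {"fingers": 0.9, "slide": [0, 0, 22], "angular": [0, 0, 0]}, {"fingers": 0.9, "slide": [0, 0, 22], "angular": [0, 0, 0]}, {"fingers": 0.9, "slide": [0, 0, 22], "angular": [0, 0, 0]}])

```text
clock: 11.37
tcp_pos: [0.5645, 0.2726, 0.0875]
orientation: [0.0, 0.138, 0.99, 0.0]
wrist_force: [0.6, -0.4, 0.6]
finger_gap: 0.0189
grip_force: 29.5
```

Request:
jog_arm(moves=[{"fingers": 0.9, "slide": [0, -1, 1], "angular": [0, 0, 0]}, {"fingers": 0.55, "slide": [0, -1, 1], "angular": [0, 0, 0]}, {"fingers": 0.55, "slide": [0, -1, 1], "angular": [0, 0, 0]}, {"fingers": 0.55, "slide": [0, -1, 1], "angular": [0, 0, 0]}, {"fingers": 0.55, "slide": [0, -1, 1], "angular": [0, 0, 0]}, {"fingers": 0.55, "slide": [0, -1, -30], "angular": [0, 0, 0]}, {"fingers": 0.55, "slide": [0, -1, -70], "angular": [0, 0, 0]}, {"fingers": 0.55, "slide": [0, -1, -110], "angular": [0, 0, 0]}, {"fingers": 0.55, "slide": [0, -1, -150], "angular": [0, 0, 0]}, {"fingers": 0.55, "slide": [0, -1, -150], "angular": [0, 0, 0]}])

```text
clock: 12.2
tcp_pos: [0.5675, 0.2727, 0.2468]
orientation: [0.006, 0.138, 0.99, 0.003]
wrist_force: [1.2, 0.1, 0.8]
finger_gap: 0.0384
grip_force: 0.0
```

```bash
python3 - <<'E'
from h import *
np.set_printoptions(precision=4,suppress=True)
s=get_state();print(s['clock'],s['tcp_pos'],s['finger_gap'])
p=read_camera('wrist');save(p,'w7')
print(shift([.5447,-.186,.16],s,np.pi/2-.276))
E
```

```text
12.2 [0.5675 0.2727 0.2468] 0.03842731484013142
(array([-102.5, -448.1,   84.4]), array([ 0.46,  0.67, -0.05]))
```

View pics/w7.png

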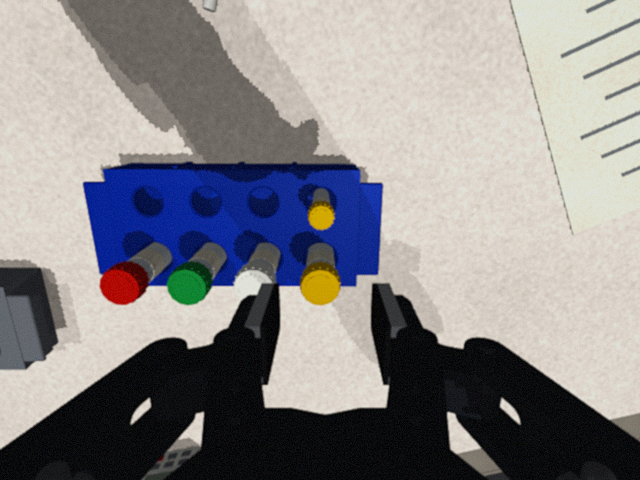

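Yellow stands in its well (321,212). Next is white.

Request:
jog_arm(moves=[{"fingers": 0.55, "slide": [-9.5, -40, 0], "angular": [0, 0, 0]}, {"fingers": 0.55, "slide": [-19, -80, 0], "angular": [0, 0, 0]}, {"fingers": 0.55, "slide": [-28, -120, 0], "angular": [0, 0, 0]}, {"fingers": 0.55, "slide": [-38, -160, 0], "angular": [0, 0, 0]}, {"fingers": 0.55, "slide": [-47, -200, 0], "angular": [0, 0, 0]}, {"fingers": 0.55, "slide": [-57, -240, 0], "angular": [0, 0, 0]}, {"fingers": 0.55, "slide": [-66, -280, 5], "angular": [0, 0, 0]}, {"fingers": 0.55, "slide": [-76, -318, 15], "angular": [0, 0, 0]}, {"fingers": 0.55, "slide": [-85, -355, 25], "angular": [0, 0, 0]}, {"fingers": 0.55, "slide": [-94, -390, 40], "angular": [0, 0, 0]}])

```text
clock: 13.08
tcp_pos: [0.5474, -0.1315, 0.1967]
orientation: [0.0, 0.138, 0.99, -0.0]
wrist_force: [2.0, 0.7, 0.3]
finger_gap: 0.0387
grip_force: 0.0
```

Request:
jog_arm(moves=[{"fingers": 0.55, "slide": [-6, -28, 20], "angular": [0, 0, 0]}, {"fingers": 0.55, "slide": [-11, -50, 40], "angular": [0, 0, 0]}, {"fingers": 0.55, "slide": [-11.5, -55.5, 55], "angular": [0, 0, 0]}, {"fingers": 0.55, "slide": [-11.5, -55.5, 62], "angular": [0, 0, 0]}, {"fingers": 0.55, "slide": [-11.5, -55.5, 62], "angular": [0, 0, 0]}, {"fingers": 0.55, "slide": [-11.5, -55.5, 62], "angular": [0, 0, 0]}])

```text
clock: 13.58
tcp_pos: [0.5432, -0.1849, 0.1347]
orientation: [-0.001, 0.138, 0.99, 0.0]
wrist_force: [-0.1, 0.0, 0.7]
finger_gap: 0.0385
grip_force: 0.0
```

```bash
cat >> h.py <<'E'
def cap(c,s,p):
    """cap-top centre by colour near the gripper line (columns 270-380), as tool offset mm"""
    h=cv2.cvtColor(p['color'],cv2.COLOR_RGB2HSV);H,S,V=[h[:,:,i].astype(int) for i in range(3)]
    m={'white':(S<60)&(V>150),'green':(H>45)&(H<85)&(S>120),'red':((H<8)|(H>172))&(S>140),'yellow':(H>18)&(H<32)&(S>140)}[c]
    m=m.copy();m[:,:275]=0;m[:,376:]=0;m[:225]=0;m[315:]=0
    n,l,st,ce=cv2.connectedComponentsWithStats(cv2.morphologyEx(m.astype(np.uint8),cv2.MORPH_OPEN,np.ones((5,5))))
    i=1+np.argmax(st[1:,4]);return st[i],ce[i]
E
python3 - <<'E'
from h import *
np.set_printoptions(precision=4,suppress=True)
s=get_state();print(s['clock'],s['tcp_pos'],s['orientation'],s['finger_gap'])
p=read_camera('wrist');save(p,'w8')
st,ce=cap('white',s,p);print(st,ce,shift(ray(p,ce,.098,s),s))
E
```

```text
13.5833 [ 0.5432 -0.1849  0.1347] [-0.0007  0.1378  0.9905  0.0004] 0.03845193426063001
[302 268  40  34 884] [321.4887 286.5735] (array([-5. , -1.9, 36.7]), None)
```

View pics/w8.png

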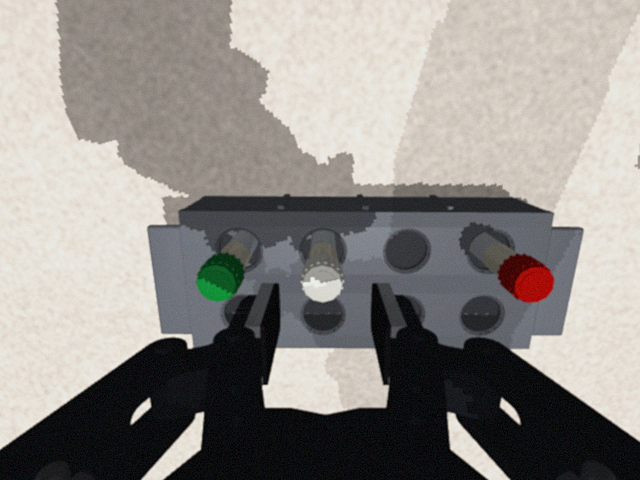

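The white cap (322,283) is centred between the pads, the same picture as for yellow. Descend, grip and lift.

Request:
jog_arm(moves=[{"fingers": 0.55, "slide": [-1, -1, 25], "angular": [0, 0, 0]}, {"fingers": 0.55, "slide": [-1, -1, 49], "angular": [0, 0, 0]}, {"fingers": 0.55, "slide": [-1, -1, 49], "angular": [0, 0, 0]}, {"fingers": 0.9, "slide": [-1, -1, 49], "angular": [0, 0, 0]}, {"fingers": 0.9, "slide": [-1, -1, 49], "angular": [0, 0, 0]}, {"fingers": 0.9, "slide": [-1, -1, 49], "angular": [0, 0, 0]}, {"fingers": 0.9, "slide": [-1, -1, 49], "angular": [0, 0, 0]}, {"fingers": 0.9, "slide": [-1, -1, 49], "angular": [0, 0, 0]}], squeeze=30)

```text
clock: 14.3
tcp_pos: [0.5452, -0.1874, 0.0875]
orientation: [0.001, 0.138, 0.99, -0.0]
wrist_force: [0.2, -0.5, 3.3]
finger_gap: 0.0182
grip_force: 29.7
```

Request:
jog_arm(moves=[{"fingers": 0.9, "slide": [0, 0, -30], "angular": [0, 0, 0]}, {"fingers": 0.9, "slide": [0, 0, -60], "angular": [0, 0, 0]}, {"fingers": 0.9, "slide": [0, 0, -100], "angular": [0, 0, 0]}, {"fingers": 0.9, "slide": [0, 0, -130], "angular": [0, 0, 0]}, {"fingers": 0.9, "slide": [0, 0, -130], "angular": [0, 0, 0]}, {"fingers": 0.9, "slide": [0, 0, -130], "angular": [0, 0, 0]}])

```text
clock: 14.8
tcp_pos: [0.5458, -0.1879, 0.2191]
orientation: [0.003, 0.138, 0.99, -0.001]
wrist_force: [-0.3, -0.1, -0.2]
finger_gap: 0.0188
grip_force: 29.4
```

```bash
python3 - <<'E'
from h import *
s=get_state();print(s['clock'],s['tcp_pos'],s['orientation'],s['finger_gap'],s['grip_force'])
p=read_camera('wrist');print(tip_of('small_white',p)[:2])
print(shift([.5495,.2212,.215],s,np.pi/2-.276))
E
```

```text
14.8 [ 0.54580173 -0.18788453  0.2190901 ] [ 2.80354592e-03  1.38139567e-01  9.90408388e-01 -9.08696893e-04] 0.018817855599784786 29.43094164133072
[{'point': [327.9, 248.8], 'p': 0.8}]
(array([108.4, 394.5,   3.1]), array([-0.06,  0.33, -0.07]))
```

Request:
jog_arm(moves=[{"fingers": 0.9, "slide": [11, 40, 0], "angular": [0, 0, 0]}, {"fingers": 0.9, "slide": [22, 80, 0], "angular": [0, 0, 0]}, {"fingers": 0.9, "slide": [33, 120, 0], "angular": [0, 0, 0]}, {"fingers": 0.9, "slide": [44, 160, 0], "angular": [0, 0, 0]}, {"fingers": 0.9, "slide": [55, 200, 0], "angular": [0, 0, 0]}, {"fingers": 0.9, "slide": [66, 240, 0], "angular": [0, 0, 0]}, {"fingers": 0.9, "slide": [77, 280, 0], "angular": [0, 0, 0]}, {"fingers": 0.9, "slide": [88, 320, 0], "angular": [0, 0, 0]}, {"fingers": 0.9, "slide": [98, 355, 0], "angular": [0, 0, 0]}, {"fingers": 0.9, "slide": [105, 380, 0], "angular": [0, 0, 0]}])

```text
clock: 15.73
tcp_pos: [0.5456, 0.2101, 0.214]
orientation: [-0.002, 0.137, 0.991, -0.0]
wrist_force: [0.4, -0.8, 0.5]
finger_gap: 0.0188
grip_force: 29.4
```

Request:
jog_arm(moves=[{"fingers": 0.9, "slide": [3, 14, 0], "angular": [0, 0, 0]}, {"fingers": 0.9, "slide": [3, 14, 0], "angular": [0, 0, 0]}, {"fingers": 0.9, "slide": [3, 14, 0], "angular": [0, 0, 0]}, {"fingers": 0.9, "slide": [3, 14, 0], "angular": [0, 0, 0]}, {"fingers": 0.9, "slide": [3, 14, 0], "angular": [0, 0, 0]}])

```text
clock: 16.15
tcp_pos: [0.5483, 0.2198, 0.2158]
orientation: [-0.0, 0.139, 0.99, -0.0]
wrist_force: [-0.1, -0.3, -0.7]
finger_gap: 0.0188
grip_force: 29.4
```

```bash
python3 - <<'E'
from h import *
s=get_state();print(s['clock'],s['finger_gap'],s['grip_force'])
p=read_camera('wrist');save(p,'w9');print(tip_of('small_white',p)[:2])
print(shift([.5495,.2212,.0895],s,np.pi/2-.276))
E
```

```text
16.15 0.018810377969255377 29.448553919792175
[{'point': [327.7, 247.0], 'p': 0.85}]
(array([ -0.9,   1.7, 126.3]), array([-0.04, -0.04, -0.18]))
```

View pics/w9.png

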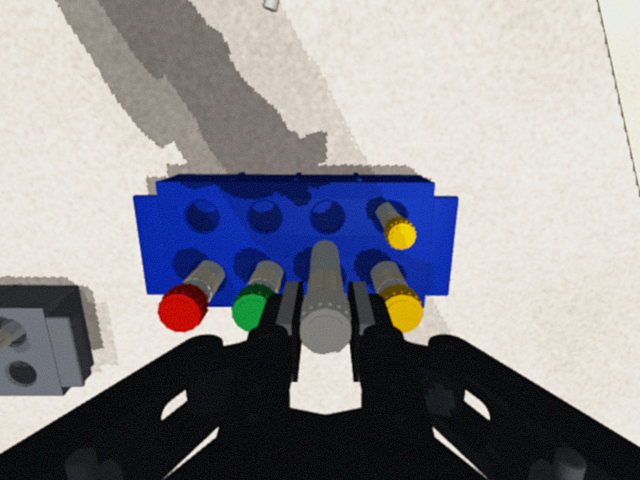

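White is over its well (327,217), with the same geometry as yellow. Lower and release.

Request:
jog_arm(moves=[{"fingers": 0.9, "slide": [-1, 1, 35], "angular": [0, 0, 0]}, {"fingers": 0.9, "slide": [-1, 1, 60], "angular": [0, 0, 0]}, {"fingers": 0.9, "slide": [-1, 1, 75], "angular": [0, 0, 0]}, {"fingers": 0.9, "slide": [-1, 1, 85], "angular": [0, 0, 0]}, {"fingers": 0.9, "slide": [-1, 1, 95], "angular": [0, 0, 0]}, {"fingers": 0.9, "slide": [-1, 1, 105], "angular": [0, 0, 0]}, {"fingers": 0.9, "slide": [-1, 1, 115], "angular": [0, 0, 0]}, {"fingers": 0.9, "slide": [-1, 1, 124], "angular": [0, 0, 0]}, {"fingers": 0.9, "slide": [-1, 1, 126], "angular": [0, 0, 0]}, {"fingers": 0.9, "slide": [-1, 1, 126], "angular": [0, 0, 0]}])

```text
clock: 17.08
tcp_pos: [0.549, 0.222, 0.0895]
orientation: [-0.001, 0.138, 0.99, -0.0]
wrist_force: [0.3, -0.0, 0.1]
finger_gap: 0.0187
grip_force: 29.4
```

Request:
jog_arm(moves=[{"fingers": 0.9, "slide": [0, 0, 1], "angular": [0, 0, 0]}, {"fingers": 0.55, "slide": [0, 0, 1], "angular": [0, 0, 0]}, {"fingers": 0.55, "slide": [0, 0, 1], "angular": [0, 0, 0]}, {"fingers": 0.55, "slide": [0, 0, 1], "angular": [0, 0, 0]}, {"fingers": 0.55, "slide": [0, 0, 1], "angular": [0, 0, 0]}])

```text
clock: 17.5
tcp_pos: [0.5498, 0.2222, 0.0896]
orientation: [0.0, 0.138, 0.99, 0.0]
wrist_force: [0.6, -0.8, 0.1]
finger_gap: 0.0383
grip_force: 0.0
```

Request:
jog_arm(moves=[{"fingers": 0.55, "slide": [0, 0, -30], "angular": [0, 0, 0]}, {"fingers": 0.55, "slide": [0, 0, -70], "angular": [0, 0, 0]}, {"fingers": 0.55, "slide": [0, 0, -110], "angular": [0, 0, 0]}, {"fingers": 0.55, "slide": [0, 0, -140], "angular": [0, 0, 0]}, {"fingers": 0.55, "slide": [0, 0, -150], "angular": [0, 0, 0]}, {"fingers": 0.55, "slide": [0, 0, -150], "angular": [0, 0, 0]}, {"fingers": 0.55, "slide": [0, 0, -150], "angular": [0, 0, 0]}])

```text
clock: 18.08
tcp_pos: [0.5496, 0.2221, 0.239]
orientation: [0.0, 0.138, 0.99, 0.0]
wrist_force: [-0.9, -1.0, -1.1]
finger_gap: 0.0385
grip_force: 0.0
```

```bash
python3 - <<'E'
from h import *
s=get_state();print(s['clock'],s['tcp_pos'],s['finger_gap'])
p=read_camera('wrist');save(p,'w10');a=look_for('small_white',p)[:2];print([(i,ray(p,i['point'],.09,s).round(4)) for i in a])
print(shift([.530,-.2355,.135],s,np.pi/2-.276))
E
```

```text
18.0833 [0.54961296 0.2221428  0.23901552] 0.038522965828861194
[({'point': [325.6, 215.4], 'p': 0.75}, array([0.5457, 0.2234, 0.09  ]))]
(array([-106.3, -445.6,  103.9]), array([ 0.03,  0.03, -0.06]))
```

Request:
jog_arm(moves=[{"fingers": 0.55, "slide": [-9.5, -40, 0], "angular": [0, 0, 0]}, {"fingers": 0.55, "slide": [-19, -80, 0], "angular": [0, 0, 0]}, {"fingers": 0.55, "slide": [-28, -120, 0], "angular": [0, 0, 0]}, {"fingers": 0.55, "slide": [-38, -160, 0], "angular": [0, 0, 0]}, {"fingers": 0.55, "slide": [-47, -200, 0], "angular": [0, 0, 0]}, {"fingers": 0.55, "slide": [-57, -240, 0], "angular": [0, 0, 0]}, {"fingers": 0.55, "slide": [-66, -280, 5], "angular": [0, 0, 0]}, {"fingers": 0.55, "slide": [-76, -318, 15], "angular": [0, 0, 0]}, {"fingers": 0.55, "slide": [-85, -355, 25], "angular": [0, 0, 0]}, {"fingers": 0.55, "slide": [-94, -390, 40], "angular": [0, 0, 0]}])

```text
clock: 19.02
tcp_pos: [0.5321, -0.1806, 0.1974]
orientation: [-0.001, 0.138, 0.99, 0.0]
wrist_force: [0.5, -0.1, 0.4]
finger_gap: 0.0385
grip_force: 0.0
```

Request:
jog_arm(moves=[{"fingers": 0.55, "slide": [-6, -28, 20], "angular": [0, 0, 0]}, {"fingers": 0.55, "slide": [-11, -50, 40], "angular": [0, 0, 0]}, {"fingers": 0.55, "slide": [-12, -56, 55], "angular": [0, 0, 0]}, {"fingers": 0.55, "slide": [-12, -56, 63], "angular": [0, 0, 0]}, {"fingers": 0.55, "slide": [-12, -56, 63], "angular": [0, 0, 0]}, {"fingers": 0.55, "slide": [-12, -56, 63], "angular": [0, 0, 0]}])

```text
clock: 19.52
tcp_pos: [0.5286, -0.2347, 0.1349]
orientation: [-0.001, 0.138, 0.99, 0.001]
wrist_force: [0.4, 0.0, 0.4]
finger_gap: 0.0383
grip_force: 0.0
```

```bash
python3 - <<'E'
from h import *
s=get_state();print(s['clock'],s['tcp_pos'],s['orientation'],s['finger_gap'])
p=read_camera('wrist');save(p,'w11')
print(cap('green',s,p))
E
```

```text
19.5167 [ 0.52856057 -0.23465708  0.13493479] [-1.43670649e-03  1.37832170e-01  9.90454217e-01  8.19689915e-04] 0.03829570618090262
(array([ 301,  255,   42,   48, 1577], dtype=int32), array([321.61001902, 278.49587825]))
```

View pics/w11.png

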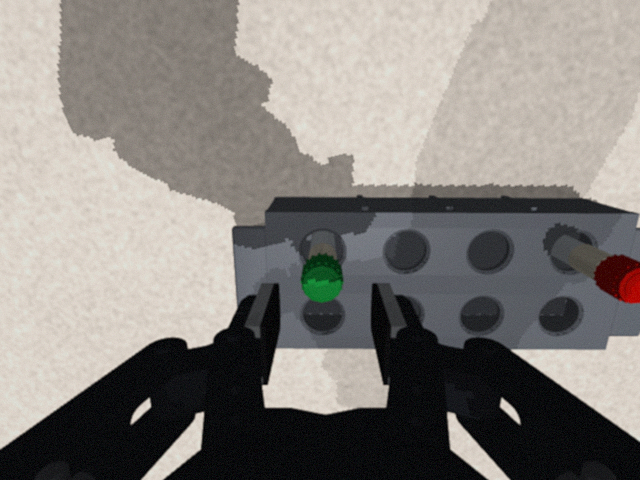

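The green cap (322,280) is centred between the pads.

Request:
jog_arm(moves=[{"fingers": 0.55, "slide": [-1, -1, 25], "angular": [0, 0, 0]}, {"fingers": 0.55, "slide": [-1, -1, 49], "angular": [0, 0, 0]}, {"fingers": 0.55, "slide": [-1, -1, 49], "angular": [0, 0, 0]}, {"fingers": 0.9, "slide": [-1, -1, 49], "angular": [0, 0, 0]}, {"fingers": 0.9, "slide": [-1, -1, 49], "angular": [0, 0, 0]}, {"fingers": 0.9, "slide": [-1, -1, 49], "angular": [0, 0, 0]}, {"fingers": 0.9, "slide": [-1, -1, 49], "angular": [0, 0, 0]}, {"fingers": 0.9, "slide": [-1, -1, 49], "angular": [0, 0, 0]}], squeeze=30)

```text
clock: 20.23
tcp_pos: [0.5309, -0.2374, 0.0885]
orientation: [0.001, 0.138, 0.99, -0.0]
wrist_force: [0.7, 0.6, 4.5]
finger_gap: 0.0187
grip_force: 29.7
```

Request:
jog_arm(moves=[{"fingers": 0.9, "slide": [0, 0, -30], "angular": [0, 0, 0]}, {"fingers": 0.9, "slide": [0, 0, -60], "angular": [0, 0, 0]}, {"fingers": 0.9, "slide": [0, 0, -100], "angular": [0, 0, 0]}, {"fingers": 0.9, "slide": [0, 0, -130], "angular": [0, 0, 0]}, {"fingers": 0.9, "slide": [0, 0, -130], "angular": [0, 0, 0]}, {"fingers": 0.9, "slide": [0, 0, -130], "angular": [0, 0, 0]}])

```text
clock: 20.73
tcp_pos: [0.5315, -0.238, 0.2201]
orientation: [0.003, 0.138, 0.99, -0.001]
wrist_force: [-0.5, 0.2, -0.6]
finger_gap: 0.0193
grip_force: 29.4
```

```bash
python3 - <<'E'
from h import *
s=get_state();print(s['clock'],s['tcp_pos'],s['finger_gap'],s['grip_force'])
p=read_camera('wrist');print(tip_of('small_green',p)[:2])
print(shift([.535,.1712,.215],s,np.pi/2-.276))
E
```

```text
20.7333 [ 0.53151637 -0.23803456  0.22009971] 0.019322331546064643 29.444963335990906
[{'point': [325.1, 247.3], 'p': 0.6}]
(array([108.7, 394.6,   3.9]), array([-0.09,  0.33, -0.07]))
```

Request:
jog_arm(moves=[{"fingers": 0.9, "slide": [11, 40, 0], "angular": [0, 0, 0]}, {"fingers": 0.9, "slide": [22, 80, 0], "angular": [0, 0, 0]}, {"fingers": 0.9, "slide": [33, 120, 0], "angular": [0, 0, 0]}, {"fingers": 0.9, "slide": [44, 160, 0], "angular": [0, 0, 0]}, {"fingers": 0.9, "slide": [55, 200, 0], "angular": [0, 0, 0]}, {"fingers": 0.9, "slide": [66, 240, 0], "angular": [0, 0, 0]}, {"fingers": 0.9, "slide": [77, 280, 0], "angular": [0, 0, 0]}, {"fingers": 0.9, "slide": [88, 320, 0], "angular": [0, 0, 0]}, {"fingers": 0.9, "slide": [98, 355, 0], "angular": [0, 0, 0]}, {"fingers": 0.9, "slide": [105, 380, 0], "angular": [0, 0, 0]}])

```text
clock: 21.67
tcp_pos: [0.5313, 0.1601, 0.2151]
orientation: [-0.002, 0.137, 0.991, -0.0]
wrist_force: [0.9, 0.2, -0.2]
finger_gap: 0.019
grip_force: 29.5
```

Request:
jog_arm(moves=[{"fingers": 0.9, "slide": [3, 15, 0], "angular": [0, 0, 0]}, {"fingers": 0.9, "slide": [3, 15, 0], "angular": [0, 0, 0]}, {"fingers": 0.9, "slide": [3, 15, 0], "angular": [0, 0, 0]}, {"fingers": 0.9, "slide": [3, 15, 0], "angular": [0, 0, 0]}, {"fingers": 0.9, "slide": [3, 15, 0], "angular": [0, 0, 0]}])

```text
clock: 22.08
tcp_pos: [0.5339, 0.1713, 0.2164]
orientation: [-0.001, 0.139, 0.99, -0.0]
wrist_force: [-0.1, -0.6, -0.2]
finger_gap: 0.0187
grip_force: 29.5
```

```bash
python3 - <<'E'
from h import *
s=get_state();print(s['clock'],s['finger_gap'],s['grip_force'])
p=read_camera('wrist');save(p,'w12');print(tip_of('small_green',p)[:1],proj(p,[.535,.1709,.05],s))
print([(c,[np.round(i['point']) for i in look_for('small_'+c,p)[:1]]) for c in ('white','yellow')])
print(shift([.535,.1711,.0905],s,np.pi/2-.276))
E
```

```text
22.0833 0.018702065356202426 29.47271078824997
[{'point': [322.2, 249.6], 'p': 0.69}] [325.62060742 217.05090009]
[('white', [array([395., 225.])]), ('yellow', [array([461., 229.])])]
(array([ -1.3,   0.3, 125.9]), array([-0.05, -0.08, -0.14]))
```

Request:
jog_arm(moves=[{"fingers": 0.9, "slide": [-1, 0, 35], "angular": [0, 0, 0]}, {"fingers": 0.9, "slide": [-1, 0, 60], "angular": [0, 0, 0]}, {"fingers": 0.9, "slide": [-1, 0, 75], "angular": [0, 0, 0]}, {"fingers": 0.9, "slide": [-1, 0, 85], "angular": [0, 0, 0]}, {"fingers": 0.9, "slide": [-1, 0, 95], "angular": [0, 0, 0]}, {"fingers": 0.9, "slide": [-1, 0, 105], "angular": [0, 0, 0]}, {"fingers": 0.9, "slide": [-1, 0, 115], "angular": [0, 0, 0]}, {"fingers": 0.9, "slide": [-1, 0, 124], "angular": [0, 0, 0]}, {"fingers": 0.9, "slide": [-1, 0, 126], "angular": [0, 0, 0]}, {"fingers": 0.9, "slide": [-1, 0, 126], "angular": [0, 0, 0]}])

```text
clock: 23.12
tcp_pos: [0.5348, 0.172, 0.0905]
orientation: [-0.001, 0.138, 0.99, -0.0]
wrist_force: [-0.1, -0.6, -0.3]
finger_gap: 0.019
grip_force: 29.5
```

Request:
jog_arm(moves=[{"fingers": 0.9, "slide": [0, 0, 1], "angular": [0, 0, 0]}, {"fingers": 0.55, "slide": [0, 0, 1], "angular": [0, 0, 0]}, {"fingers": 0.55, "slide": [0, 0, 1], "angular": [0, 0, 0]}, {"fingers": 0.55, "slide": [0, 0, 1], "angular": [0, 0, 0]}, {"fingers": 0.55, "slide": [0, 0, 1], "angular": [0, 0, 0]}])

```text
clock: 23.53
tcp_pos: [0.5356, 0.1722, 0.0906]
orientation: [0.0, 0.138, 0.99, 0.0]
wrist_force: [0.5, 0.0, 0.7]
finger_gap: 0.0384
grip_force: 0.0
```

Request:
jog_arm(moves=[{"fingers": 0.55, "slide": [0, 0, -30], "angular": [0, 0, 0]}, {"fingers": 0.55, "slide": [0, 0, -70], "angular": [0, 0, 0]}, {"fingers": 0.55, "slide": [0, 0, -110], "angular": [0, 0, 0]}, {"fingers": 0.55, "slide": [0, 0, -140], "angular": [0, 0, 0]}, {"fingers": 0.55, "slide": [0, 0, -150], "angular": [0, 0, 0]}, {"fingers": 0.55, "slide": [0, 0, -150], "angular": [0, 0, 0]}, {"fingers": 0.55, "slide": [0, 0, -150], "angular": [0, 0, 0]}])

```text
clock: 24.12
tcp_pos: [0.5354, 0.1721, 0.24]
orientation: [0.0, 0.138, 0.99, 0.0]
wrist_force: [-0.6, -0.8, -0.5]
finger_gap: 0.0386
grip_force: 0.0
```

```bash
python3 - <<'E'
from h import *
s=get_state();print(s['clock'],s['tcp_pos'],s['finger_gap'])
p=read_camera('wrist');save(p,'w13')
for c in ('green','white','yellow'):
    a=look_for('small_'+c,p)[:1];print(c,[(i,ray(p,i['point'],.09,s).round(4)) for i in a])
print(shift([.5715,-.0865,.135],s,np.pi/2-.276))
E
```

```text
24.1167 [0.53536202 0.17209596 0.24000625] 0.038580247658119717
green [({'point': [325.6, 214.8], 'p': 0.94}, array([0.5312, 0.1734, 0.09  ]))]
white [({'point': [388.7, 216.6], 'p': 0.76}, array([0.5461, 0.2207, 0.09  ]))]
yellow [({'point': [450.1, 220.2], 'p': 0.61}, array([0.5622, 0.2665, 0.09  ]))]
(array([-105.4, -238.9,  105. ]), array([ 0.02,  0.04, -0.06]))
```

View pics/w13.png

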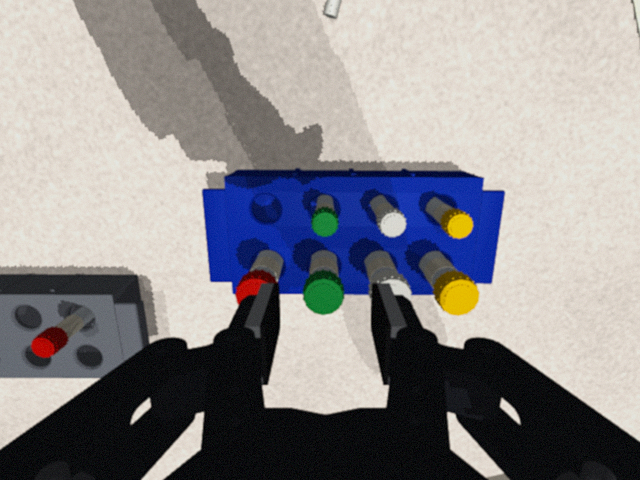

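Three tubes stand in their matching wells: green (324,220), white (390,222) and yellow (458,224). Red is last.

Request:
jog_arm(moves=[{"fingers": 0.55, "slide": [-17, -38, 0], "angular": [0, 0, 0]}, {"fingers": 0.55, "slide": [-34, -76, 0], "angular": [0, 0, 0]}, {"fingers": 0.55, "slide": [-51, -114, 0], "angular": [0, 0, 0]}, {"fingers": 0.55, "slide": [-67, -152, 5], "angular": [0, 0, 0]}, {"fingers": 0.55, "slide": [-82, -187, 20], "angular": [0, 0, 0]}, {"fingers": 0.55, "slide": [-95, -217, 40], "angular": [0, 0, 0]}, {"fingers": 0.55, "slide": [-105, -239, 65], "angular": [0, 0, 0]}, {"fingers": 0.55, "slide": [-105, -239, 90], "angular": [0, 0, 0]}, {"fingers": 0.55, "slide": [-105, -239, 105], "angular": [0, 0, 0]}, {"fingers": 0.55, "slide": [-105, -239, 105], "angular": [0, 0, 0]}])

```text
clock: 25.15
tcp_pos: [0.5673, -0.0864, 0.1297]
orientation: [-0.005, 0.139, 0.99, 0.001]
wrist_force: [-0.4, -0.2, -0.2]
finger_gap: 0.0382
grip_force: 0.0
```

Request:
jog_arm(moves=[{"fingers": 0.55, "slide": [0, 0, 0], "angular": [0, 0, 0]}, {"fingers": 0.55, "slide": [0, 0, 0], "angular": [0, 0, 0]}])

```text
clock: 25.32
tcp_pos: [0.5711, -0.0863, 0.1355]
orientation: [0.0, 0.138, 0.99, 0.0]
wrist_force: [0.0, -0.3, 0.5]
finger_gap: 0.0385
grip_force: 0.0
```

```bash
python3 - <<'E'
from h import *
s=get_state();print(s['clock'],s['tcp_pos'],s['orientation'],s['finger_gap'])
p=read_camera('wrist');save(p,'w14')
print(cap('red',s,p),look_for('small_red',p)[:1])
E
```

```text
25.3167 [ 0.57106309 -0.08629495  0.13551997] [2.11652567e-05 1.37863900e-01 9.90451181e-01 5.60946859e-05] 0.0384628952367743
(array([ 305,  255,   41,   47, 1582], dtype=int32), array([325.017067  , 278.16750948])) [{'point': [324.1, 271.2], 'p': 0.86}]
```

Request:
jog_arm(moves=[{"fingers": 0.55, "slide": [-1, 0, 25], "angular": [0, 0, 0]}, {"fingers": 0.55, "slide": [-1, 0, 49], "angular": [0, 0, 0]}, {"fingers": 0.55, "slide": [-1, 0, 49], "angular": [0, 0, 0]}, {"fingers": 0.9, "slide": [-1, 0, 49], "angular": [0, 0, 0]}, {"fingers": 0.9, "slide": [-1, 0, 49], "angular": [0, 0, 0]}, {"fingers": 0.9, "slide": [-1, 0, 49], "angular": [0, 0, 0]}, {"fingers": 0.9, "slide": [-1, 0, 49], "angular": [0, 0, 0]}, {"fingers": 0.9, "slide": [-1, 0, 49], "angular": [0, 0, 0]}], squeeze=30)

```text
clock: 26.08
tcp_pos: [0.5727, -0.087, 0.0875]
orientation: [0.001, 0.138, 0.99, -0.0]
wrist_force: [-0.5, 0.6, 3.6]
finger_gap: 0.0189
grip_force: 29.7
```

Request:
jog_arm(moves=[{"fingers": 0.9, "slide": [0, 0, -30], "angular": [0, 0, 0]}, {"fingers": 0.9, "slide": [0, 0, -60], "angular": [0, 0, 0]}, {"fingers": 0.9, "slide": [0, 0, -100], "angular": [0, 0, 0]}, {"fingers": 0.9, "slide": [0, 0, -130], "angular": [0, 0, 0]}, {"fingers": 0.9, "slide": [0, 0, -130], "angular": [0, 0, 0]}, {"fingers": 0.9, "slide": [0, 0, -130], "angular": [0, 0, 0]}])

```text
clock: 26.58
tcp_pos: [0.5734, -0.0873, 0.2191]
orientation: [0.003, 0.138, 0.99, -0.0]
wrist_force: [-0.1, -0.8, -0.5]
finger_gap: 0.019
grip_force: 29.5
```

```bash
python3 - <<'E'
from h import *
s=get_state();print(s['clock'],s['tcp_pos'],s['finger_gap'],s['grip_force'])
p=read_camera('wrist');print(tip_of('small_red',p)[:2])
print(shift([.521,.1212,.215],s,np.pi/2-.276))
E
```

```text
26.5833 [ 0.5734099  -0.08727726  0.21910793] 0.018999854998390436 29.458630084991455
[{'point': [325.1, 253.0], 'p': 0.8}]
(array([107.5, 186.2,   3.5]), array([-0.  ,  0.34, -0.06]))
```

Request:
jog_arm(moves=[{"fingers": 0.9, "slide": [20, 34, 0], "angular": [0, 0, 0]}, {"fingers": 0.9, "slide": [40, 69, 0], "angular": [0, 0, 0]}, {"fingers": 0.9, "slide": [60, 104, 0], "angular": [0, 0, 0]}, {"fingers": 0.9, "slide": [80, 138, 0], "angular": [0, 0, 0]}, {"fingers": 0.9, "slide": [95, 165, 0], "angular": [0, 0, 0]}, {"fingers": 0.9, "slide": [105, 182, 0], "angular": [0, 0, 0]}, {"fingers": 0.9, "slide": [107, 186, 0], "angular": [0, 0, 0]}, {"fingers": 0.9, "slide": [107, 186, 0], "angular": [0, 0, 0]}, {"fingers": 0.9, "slide": [107, 186, 0], "angular": [0, 0, 0]}, {"fingers": 0.9, "slide": [107, 186, 0], "angular": [0, 0, 0]}])

```text
clock: 27.52
tcp_pos: [0.5198, 0.1204, 0.2154]
orientation: [-0.001, 0.139, 0.99, -0.0]
wrist_force: [-0.2, 0.5, -0.7]
finger_gap: 0.0191
grip_force: 29.4
```

```bash
python3 - <<'E'
from h import *
s=get_state();print(s['clock'],s['finger_gap'],s['grip_force'])
p=read_camera('wrist');save(p,'w15');print(tip_of('small_red',p)[:1],proj(p,[.521,.1208,.05],s))
print(shift([.521,.121,.0895],s,np.pi/2-.276))
E
```

```text
27.5167 0.019077552795531937 29.44731295108795
[{'point': [323.9, 252.3], 'p': 0.87}] [326.53020419 217.09690377]
(array([ -1.1,   1. , 125.9]), array([-0.04, -0.06, -0.13]))
```

Request:
jog_arm(moves=[{"fingers": 0.9, "slide": [-1, 0.5, 35], "angular": [0, 0, 0]}, {"fingers": 0.9, "slide": [-1, 0.5, 60], "angular": [0, 0, 0]}, {"fingers": 0.9, "slide": [-1, 0.5, 75], "angular": [0, 0, 0]}, {"fingers": 0.9, "slide": [-1, 0.5, 85], "angular": [0, 0, 0]}, {"fingers": 0.9, "slide": [-1, 0.5, 95], "angular": [0, 0, 0]}, {"fingers": 0.9, "slide": [-1, 0.5, 105], "angular": [0, 0, 0]}, {"fingers": 0.9, "slide": [-1, 0.5, 115], "angular": [0, 0, 0]}, {"fingers": 0.9, "slide": [-1, 0.5, 124], "angular": [0, 0, 0]}, {"fingers": 0.9, "slide": [-1, 0.5, 126], "angular": [0, 0, 0]}, {"fingers": 0.9, "slide": [-1, 0.5, 126], "angular": [0, 0, 0]}])

```text
clock: 28.45
tcp_pos: [0.5205, 0.1216, 0.0895]
orientation: [-0.001, 0.138, 0.99, -0.0]
wrist_force: [0.2, -1.0, 0.5]
finger_gap: 0.0193
grip_force: 29.4
```

Request:
jog_arm(moves=[{"fingers": 0.9, "slide": [0, 0, 1], "angular": [0, 0, 0]}, {"fingers": 0.55, "slide": [0, 0, 1], "angular": [0, 0, 0]}, {"fingers": 0.55, "slide": [0, 0, 1], "angular": [0, 0, 0]}, {"fingers": 0.55, "slide": [0, 0, 1], "angular": [0, 0, 0]}, {"fingers": 0.55, "slide": [0, 0, 1], "angular": [0, 0, 0]}])

```text
clock: 28.87
tcp_pos: [0.5212, 0.1217, 0.0896]
orientation: [0.0, 0.138, 0.99, 0.0]
wrist_force: [-0.9, 0.2, -0.5]
finger_gap: 0.0384
grip_force: 0.0
```

Request:
jog_arm(moves=[{"fingers": 0.55, "slide": [0, 0, -30], "angular": [0, 0, 0]}, {"fingers": 0.55, "slide": [0, 0, -70], "angular": [0, 0, 0]}, {"fingers": 0.55, "slide": [0, 0, -110], "angular": [0, 0, 0]}, {"fingers": 0.55, "slide": [0, 0, -140], "angular": [0, 0, 0]}, {"fingers": 0.55, "slide": [0, 0, -150], "angular": [0, 0, 0]}, {"fingers": 0.55, "slide": [0, 0, -150], "angular": [0, 0, 0]}, {"fingers": 0.55, "slide": [0, 0, -150], "angular": [0, 0, 0]}, {"fingers": 0.55, "slide": [0, -35, -150], "angular": [0, 0, 0]}, {"fingers": 0.55, "slide": [0, -70, -150], "angular": [0, 0, 0]}, {"fingers": 0.55, "slide": [0, -70, -150], "angular": [0, 0, 0]}])

```text
clock: 29.7
tcp_pos: [0.499, 0.0507, 0.2364]
orientation: [-0.003, 0.14, 0.99, -0.001]
wrist_force: [-0.0, -0.6, -0.5]
finger_gap: 0.0386
grip_force: 0.0
```

```bash
python3 - <<'E'
from h import *
s=get_state();print(s['clock'],s['tcp_pos'],s['finger_gap'])
q=read_camera('scene');w=read_camera('wrist')
for c in C:
    a=tip_of('small_'+c,q)[:1];print(c,[(i['p'],ray(q,i['point'],.008)[:2].round(4)) for i in a])
a=cv2.resize(q['color'][180:330,300:600],(800,400));b=w['color'][130:330]
b=cv2.resize(b,(640,200));b=cv2.copyMakeBorder(b,0,0,80,80,cv2.BORDER_CONSTANT)
save({'color':np.vstack([a,b])},'final')
E
```

```text
29.7 [0.49900074 0.05066517 0.23639033] 0.038585976211986776
red []
yellow []
green []
white []
```

View pics/final.png

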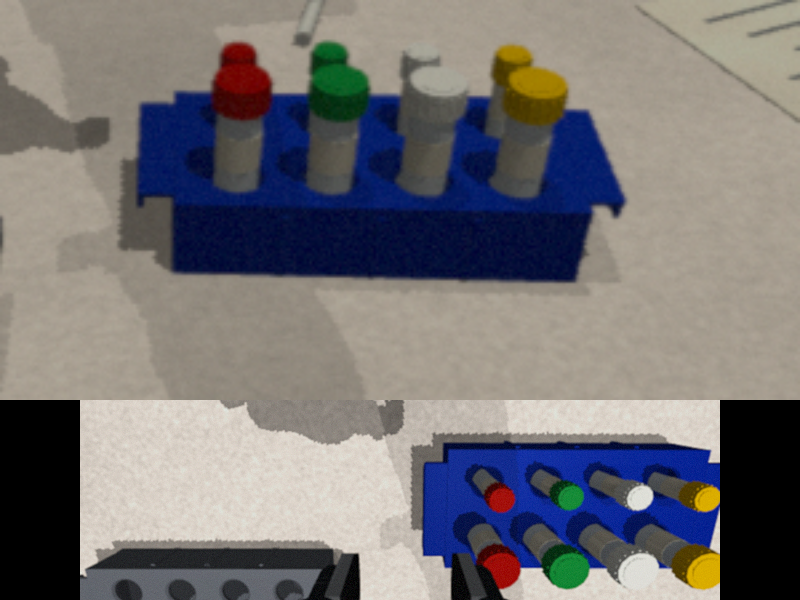

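All four small tubes stand upright at equal height, each in front of its matching sample. The grey rack's front row is empty. I'll let things settle, then hand in.

Request:
jog_arm(moves=[{"fingers": 0.55, "slide": [0, 0, 0], "angular": [0, 0, 0]}, {"fingers": 0.55, "slide": [0, 0, 0], "angular": [0, 0, 0]}, {"fingers": 0.55, "slide": [0, 0, 0], "angular": [0, 0, 0]}, {"fingers": 0.55, "slide": [0, 0, 0], "angular": [0, 0, 0]}, {"fingers": 0.55, "slide": [0, 0, 0], "angular": [0, 0, 0]}, {"fingers": 0.55, "slide": [0, 0, 0], "angular": [0, 0, 0]}])

```text
clock: 30.5
tcp_pos: [0.5018, 0.0544, 0.2392]
orientation: [0.0, 0.138, 0.99, 0.0]
wrist_force: [-0.5, -0.1, 0.7]
finger_gap: 0.0385
grip_force: 0.0
```

```bash
python3 -c "
from h import *
print(hand_in())"
```

```text
the job is handed in; nothing more can be done
None
```

The job is handed in at about 30 s: all four small tubes stand upright in the blue rack's front row, each in front of the sample with the same cap colour, and the samples are still in their wells.

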